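# Lay the lock gate spares on their painted plates

## Task

Lay each of the four lock spares (the iron gate hook, the brass bell clapper, the steel paddle pin and the ash wedge) flat on the white plate that bears its painted shape, covering that shape and pointing the same way (the pin, alike at both ends, may lie either way round). Do not shove or tip the blue mug that stands among them, and leave all four released and at rest.

Things in the scene. Friction and masses are not known exactly. Their poses are not given: they have to be found in the camera images.
- hook_mid (a point): black iron gate hook lying flat, loose, 0.2 kg: round bar 12 mm thick, 135 mm long. Point: on the shank's axis, midway, 6 mm above the underside. x along the shank to the hooked end (U bend turning to +y, x 36 to 66, y to 46 mm); eye 38 mm wide at x -69 to -31 mm; z up. Bare shank to grip across y: x -30 to 34 mm. Starts with x within 35 deg of world +y.
- clapper_mid (a point): brass bell clapper lying down, loose, 0.3 kg, 131 mm long: round stem 12 mm thick, ball 32 mm across at x = +42 mm with a nib to +67, square eye block 18 x 26 x 32 mm high at x = -55 that stops rolling. Point: on the stem's axis, 16 mm above the underside; x towards the ball, z up. Bare stem to grip across y: x -44 to 25 mm. Starts with x within 35 deg of world +y.
- pin_mid (a point): grey steel paddle pin lying down, loose, 0.27 kg, 124 mm long: rod 16 mm thick with two square collars 26 x 26 mm, 12 mm long, at x = -42 and +42 mm, alike at both ends. Point: its middle, on the axis, 13 mm above the underside; x along the rod, z up. Bare rod to grip across y: x -34 to 34 mm. Starts with x within 35 deg of world +y.
- wedge_mid (a point): pale varnished ash wedge lying flat, loose, 0.07 kg, 127 mm long, 38 mm wide (parallel sides), top sloping from 8 mm high at the square thin end (x = -62 mm) to 28 mm at the rounded end (x = +65), 20 mm at the middle. Point: its middle, 10 mm above the underside; x towards the rounded end, z up. Grip across y, 38 mm. Starts with x within 35 deg of world +y.
- plate_hook_mid (a point): white plate, 146 x 68 mm, 3 mm thick, fixed to the shelf, with a flat black painted gate hook. Point: on the plate's top face at the middle of the painted shank (the plate's centre is 12 mm to the +y side); x runs towards the painted hooked end; z up. x lies within 20 deg of world +y. The thing covers its shape when its point is right above this one and the x axes agree.
- plate_clapper_mid (a point): white plate, 146 x 68 mm, 3 mm thick, fixed to the shelf, with a flat yellow painted bell clapper. Point: on the plate's top face at its centre; x runs towards the painted ball; z up. x lies within 20 deg of world +y. The thing covers its shape when its point is right above this one and the x axes agree.
- plate_pin_mid (a point): white plate, 146 x 68 mm, 3 mm thick, fixed to the shelf, with a flat blue painted pin with two collars. Point: on the plate's top face at its centre; x along the painted pin; z up. x lies within 20 deg of world +y. The thing covers its shape when its point is right above this one and the x axes agree.
- plate_wedge_mid (a point): white plate, 146 x 68 mm, 3 mm thick, fixed to the shelf, with a flat red painted wedge shape, square at one end, round at the other. Point: on the plate's top face at its centre; x runs towards the round end; z up. x lies within 20 deg of world +y. The thing covers its shape when its point is right above this one and the x axes agree.
- mug: blue enamel mug, a loose bystander standing upright between the two rows of things, 72 mm across at the rim and 68 mm high, handle towards +x; origin at the centre of its underside, z up. It must stay where it is.
- stud_top (a point): landmark only: brass stud, 28 mm across and 5 mm high, fixed in the left (+y) part of the shelf; point at the centre of its top. The heads of the painted shapes all lie on the side towards it.
There are look-alikes about, which are no part of the job. What is shaped like the part that bears wedge_mid but green is not meant.

How it is judged:
By the outcome, as a careful person would: the job done as asked, in the order asked, and still so for the second after the job is handed in, with the robot touching nothing.
It also fails if it takes over 109 s, if anything falls off the work surface, if the arm or the gripper's body presses on something with over 40 N, if the wrist force passes 120 N, or if a joint passes its speed limit or range.

## Robot

A 6-joint arm with a two-finger parallel gripper is mounted at the origin on the work surface. World frame = base frame: x ahead of the robot, y to its left, z up, the work surface at z = 0. Lengths are in m, angles in degrees, forces in N, time in s.
With the tool pointing down it reaches from about 0.25 to 0.725 m from the base axis. Payload 9.7 kg.
Tool frame: the origin (TCP) lies on the centre line of the jaws, within the pads' length; the fingertips stand bot.nose_length ahead of it and the grasp point (between the pads) lies 11 mm behind it (bot.nose_length is the distance from the TCP to the fingertips, in m); z points along the fingers, y is the line along which they close (so a half turn about z gives the same grasp; the last joint's range is limited). The gripper opens to 85 mm and grips with 20 to 120 N. Pads are 22 mm wide; open, the fingers measure 114 mm over their backs; the gripper's body (76 mm by 85 mm) begins 54 mm behind the grasp point. The pads swing forward as they close: fully open they stand 13 mm farther back than shut.
Start: joints at [-68.927, 4.979, 10.078, 95.1, 0, 90], TCP at [0.198, -0.513, 0.239] pointing down, gripper open.
Joint ranges: [-179.16, 179.16], [-48.56, 103.87], [-65.8, 70.77], [-126.05, 130.52], [-82.76, 87.17], [-180, 180]. Speed limits (degrees/s): [127.2, 127.2, 147.25, 180, 180, 180].

## Interface

Orientations are given as [roll, pitch, yaw] about the fixed x, y, z axes, in that order (R = Rz(yaw) Ry(pitch) Rx(roll)).
In Python, from workcell import bot gives the robot as it stands. The module is installed in compiled form; this text tells all that it offers.
- The arm moves only by the shell command python3 -m inch 'ROWS' [OPENING] [FORCE]. ROWS is JSON, a list of rows, each a list of 4 numbers: the shift along the world's x, y, z in cm, then the turn about the world's z in degrees. A call has exactly 8 rows; each row is the pose to reach, as a shift and turn from the pose commanded when the call began; what a row does not reach only later rows make up. A row lasts 1/8 s, in which the tool goes at most 62.5 mm and 10.7 degrees, less where a joint would pass 70% of its speed; a pose out of reach is approached as far as the arm can. A call with a gripper value outside its range is refused whole. OPENING is the finger opening in cm, from 0 to 8.54, set as the call begins (- or left out, the last holds). The fingers move at their own pace and stop on an object; FORCE is the grip in N (left out, the last holds). Time passes only in rows, so rows that repeat a pose let the fingers close, or fill a call up. It gives the time, the measured TCP pose, the force, the opening and the grip force at its end, in the units of the state.
- bot.get_obs(): the state, without advancing time (a new reading comes with each control period).
- bot.camera(name): name is "side" or "top" or "wrist"; returns a dict with "img" (400x640x3 uint8, red, green, blue), "fovy" (degrees; the focal length in pixels is half the picture's height over the tangent of half this angle, whatever the lens; pixels are square), "cx", "cy" (the principal point, pixels), "R" (3x3) and "t" (3): a world point X has camera coordinates R X + t; the wrist camera has in their place "mount" (4x4, takes a point from camera to tool coordinates, whose origin is the TCP and whose axes are the flange's). Camera axes: x right, y down, z forward; pixel columns grow to the right and rows downward; lengths in m; the calibration is good to about 2 mm. The wrist camera is an equidistant fisheye: a pixel r from the principal point sees the ray r / f radians off the axis. A picture is of the moment at which its call begins: read the wrist's pose just before it. There is no depth.
- bot.job_done(): hands the job in; it is judged then, once.
Trained networks look in a picture, given as the dict that the camera call returned (one of the last four; its "shot" number tells which), for a name from the list of things; names that differ only in an ending like _2 or _b are one class to them, and where a whole thing is asked for, a point or a joint stands for the part that bears it (a point fixed in the world has none). Each returns a list of dicts, best first, with "score" (0 to 1); they miss things now and then, are a little off and sometimes report something else, mostly with a low value. They report only what shows in the picture. A call takes as long as a camera call. They do not tell look-alikes from the thing itself.
- bot.find_in(thing, picture): "point" ([column, row] in pixels, amid what is visible of it).
- bot.landmark_of(thing, picture): "point" ([column, row] in pixels: a listed point, or the origin of a listed thing).
The state is a dict: "time": time; "q": joint angles; "qd": joint speeds; "joint_efforts": joint torques, N m; "ee_pos": TCP position; "tcp_rot": TCP orientation; "wrist_force": force on the tool from outside, world axes, zero at the start; "torque": the same for the moment, N m; "opening": finger opening in m; "grasp_force": force on a finger pad.
Only numpy, scipy, OpenCV 4.12 (cv2) and the standard library are available. Lean on these libraries where they do the work, as an engineer would, in place of code of your own. Each camera call takes 0.05 s, during which the arm holds its last target. There are 200 camera calls.

## Working session

There is one attempt and no reset: what is moved stays moved. The work goes in short steps, Python scripts to look and compute and a shell command to move; the robot and the scene stay as the last step left them, time stands still between calls to the robot, and variables do not carry over. Pictures are saved under pics/ and viewed, at most 14 in all, crops included, and the job is handed in when it is done.

```bash
mkdir -p pics; cat > h.py <<'E'
import numpy as np, cv2
from workcell import bot
def ray(c,px):
    f=200/np.tan(np.radians(c["fovy"])/2)
    d=np.array([(px[0]-c["cx"])/f,(px[1]-c["cy"])/f,1.])
    R=np.array(c["R"]);t=np.array(c["t"])
    return -R.T@t, R.T@d
def at(c,px,z):
    o,d=ray(c,px); return (o+d*(z-o[2])/d[2])
def proj(c,X):
    f=200/np.tan(np.radians(c["fovy"])/2)
    p=np.array(c["R"])@X+np.array(c["t"]); return f*p[0]/p[2]+c["cx"],f*p[1]/p[2]+c["cy"]
Z=dict(hook_mid=.006,clapper_mid=.016,pin_mid=.013,wedge_mid=.010,plate_hook_mid=.003,plate_clapper_mid=.003,plate_pin_mid=.003,plate_wedge_mid=.003,mug=0,stud_top=.005)
E
cat > a.py <<'E'
from h import *
o=bot.get_obs();print(o["time"],o["ee_pos"],o["tcp_rot"],bot.nose_length)
for n in ["top","side"]:
    c=bot.camera(n);cv2.imwrite(f"pics/{n}0.png",c["img"][:,:,::-1])
    print(n,c["fovy"],-np.array(c["R"]).T@c["t"])
    for k,z in Z.items():
        for r in bot.landmark_of(k,c)[:3]:
            print(k,np.round(r["point"]),round(r["score"],2),np.round(at(c,r["point"],z)[:2],3))
E
python3 a.py
```

```text
0.0 [ 0.19769916 -0.51302933  0.23858908] [-1.79926055e+02 -9.01027186e-04  2.10732308e+01] 0.008
top 43.9487527735296 [0.33154034 0.06635271 1.61459039]
hook_mid [465. 147.] 0.79 [ 0.594 -0.363]
clapper_mid [246. 137.] 0.46 [0.611 0.349]
clapper_mid [244. 190.] 0.37 [0.438 0.352]
pin_mid [319. 140.] 0.46 [0.605 0.113]
wedge_mid [451. 263.] 0.94 [ 0.22  -0.323]
wedge_mid [256. 250.] 0.65 [0.245 0.305]
wedge_mid [321. 196.] 0.58 [0.424 0.101]
plate_hook_mid [454. 205.] 0.94 [ 0.405 -0.332]
plate_clapper_mid [390. 145.] 0.81 [ 0.596 -0.119]
plate_pin_mid [389. 206.] 0.77 [ 0.395 -0.12 ]
plate_wedge_mid [245. 189.] 0.55 [0.44  0.351]
mug [347. 168.] 0.79 [0.517 0.017]
side 49.658641803686805 [0.25002536 0.81289017 0.80736273]
hook_mid [306. 108.] 0.69 [ 0.587 -0.351]
clapper_mid [210. 279.] 0.81 [0.609 0.35 ]
pin_mid [252. 202.] 0.81 [0.603 0.107]
wedge_mid [418. 125.] 0.85 [ 0.22  -0.343]
wedge_mid [316. 216.] 0.76 [0.433 0.11 ]
wedge_mid [378. 297.] 0.7 [0.248 0.302]
plate_hook_mid [356. 118.] 0.7 [ 0.417 -0.339]
plate_hook_mid [210. 277.] 0.43 [0.616 0.339]
plate_clapper_mid [284. 150.] 0.75 [ 0.592 -0.127]
plate_pin_mid [346. 160.] 0.65 [ 0.407 -0.128]
plate_wedge_mid [286. 299.] 0.68 [0.437 0.35 ]
mug [300. 185.] 0.77 [0.508 0.001]
stud_top [227. 355.] 0.53 [0.51  0.498]
```

```bash
python3 -c "
import cv2
a=cv2.imread('pics/top0.png')[110:300,210:500]
cv2.imwrite('pics/top0c.png',cv2.resize(a,None,fx=2.7,fy=2.7,interpolation=2))"
```

```text
(no output)
```

View pics/top0c.png

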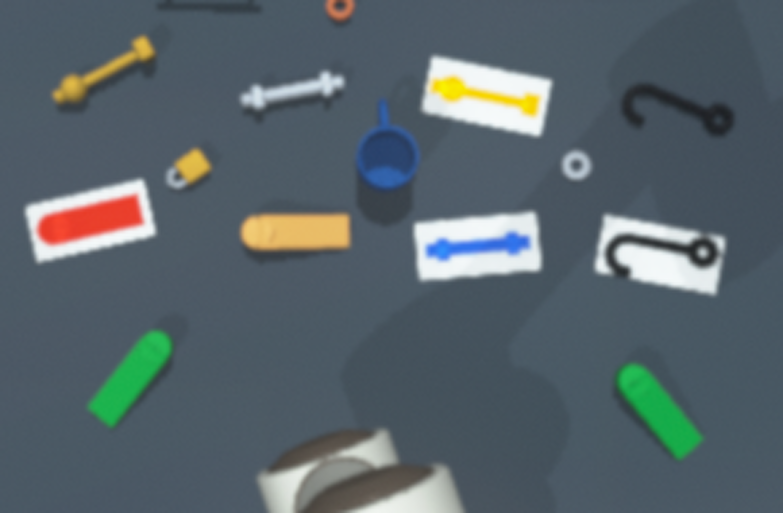

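View pics/side0.png

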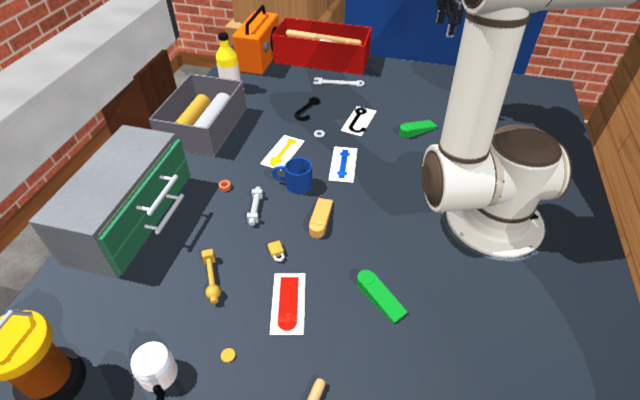

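The top view shows the hook (465,147), clapper (246,137), pin (319,140) and pale wedge (321,196). The plates are red (245,189), yellow (390,145), blue (389,206) and black hook (454,205). The mug is at (347,168), and both green wedges are look-alikes. I'll start with the hook and take a closer look on the way.

```bash
python3 -m inch '[[30,17,4,69],[30,17,4,69],[30,17,4,69],[30,17,4,69],[30,17,4,69],[30,17,4,69],[30,17,4,69],[30,17,4,69]]' 8.5 40
cat >> h.py <<'E'
from scipy.spatial.transform import Rotation as Ro
def wshot():
    o=bot.get_obs(); c=bot.camera("wrist")
    T=np.eye(4);T[:3,:3]=Ro.from_euler("xyz",o["tcp_rot"],degrees=True).as_matrix();T[:3,3]=o["ee_pos"]
    c["W"]=T@np.array(c["mount"]); return o,c
def wat(c,px,z):   # px Nx2 -> Nx3 world points at height z
    px=np.atleast_2d(px).astype(float); f=200/np.tan(np.radians(c["fovy"])/2)
    u=px-[c["cx"],c["cy"]]; r=np.linalg.norm(u,axis=1)+1e-9; th=r/f
    d=np.c_[u/r[:,None]*np.sin(th)[:,None],np.cos(th)]@c["W"][:3,:3].T
    o=c["W"][:3,3]; return o+d*((z-o[2])/d[:,2])[:,None]
def rectify(c,x0,x1,y0,y1,z=0,s=1000): # orthophoto, world plane z; rows: x decreasing, cols: y decreasing; 1px=1mm
    xs=np.arange(x1,x0,-1/s);ys=np.arange(y1,y0,-1/s);Y,X=np.meshgrid(ys,xs)
    P=np.stack([X,Y,np.full_like(X,z)],-1).reshape(-1,3)
    p=(P-c["W"][:3,3])@c["W"][:3,:3]; f=200/np.tan(np.radians(c["fovy"])/2)
    th=np.arctan2(np.hypot(p[:,0],p[:,1]),p[:,2]); n=np.hypot(p[:,0],p[:,1])+1e-9
    m=np.c_[p[:,0]/n*th*f+c["cx"],p[:,1]/n*th*f+c["cy"]].reshape(X.shape+(2,)).astype(np.float32)
    return cv2.remap(c["img"],m[...,0],m[...,1],cv2.INTER_LINEAR)
E
cat > w.py <<'E'
from h import *
import sys
o,c=wshot();print(o["time"],np.round(o["ee_pos"],4),np.round(o["tcp_rot"],2),c["fovy"],np.round(c["W"],3))
cv2.imwrite(sys.argv[1],c["img"][:,:,::-1])
for k in sys.argv[2:]:
    for r in bot.landmark_of(k,c)[:2]: print(k,np.round(r["point"]),round(r["score"],2),np.round(wat(c,r["point"],Z[k])[0,:2],4))
E
python3 w.py pics/w1.png hook_mid plate_hook_mid plate_clapper_mid plate_pin_mid
```

```text
time: 2.1
ee_pos: [0.4981, -0.3429, 0.2791]
tcp_rot: [-180.0, -0.0, 90.1]
wrist_force: [0.4, -0.6, 0.8]
opening: 0.085
grasp_force: 0.0
2.1 [ 0.4981 -0.3429  0.2791] [-1.7998e+02 -1.0000e-02  9.0080e+01] 65.70646984690485 [[ 1.     0.001 -0.001  0.498]
 [ 0.001 -0.95  -0.311 -0.263]
 [-0.001  0.311 -0.95   0.412]
 [ 0.     0.     0.     1.   ]]
hook_mid [392. 172.] 0.6 [ 0.5984 -0.3542]
plate_hook_mid [261. 159.] 0.8 [ 0.4201 -0.3368]
plate_clapper_mid [390.   3.] 0.74 [ 0.5923 -0.1212]
```

View pics/w1.png

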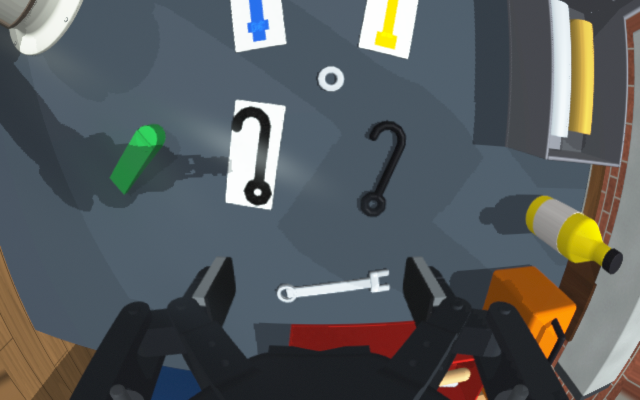

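The wrist view shows the hook at about (383,168) and its plate at (255,155), both clear and upright with the bend to the left. I'll fit shape templates to the colour masks to get precise poses.

```bash
cat > fit.py <<'E'
from h import *
from scipy.optimize import differential_evolution
G=np.stack(np.meshgrid(np.arange(-82,84,2.),np.arange(-45,62,2.),indexing="ij"),-1).reshape(-1,2);gx,gy=G.T
box=lambda a,b,w:(gx>=a)&(gx<=b)&(abs(gy)<=w/2)
S=dict(hook=box(-31,40,12)|(abs(np.hypot(gx+50,gy)-13)<=6)|((abs(np.hypot(gx-40,gy-20)-20)<=6)&((gx>40)|((gx>36)&(gy>20)))),
 clapper=box(-46,60,12)|(np.hypot(gx-42,gy)<=16)|box(55,67,8)|box(-64,-46,26),
 pin=box(-62,62,16)|box(-48,-36,26)|box(36,48,26), wedge=box(-62,46,38)|(np.hypot(gx-46,gy)<=19))
H=dict(hook=gx*0+6,clapper=gx*0+16,pin=gx*0+13,wedge=np.clip(8+(gx+62)*20/127,8,28))
def mask(img,k,plate):
    hsv=cv2.cvtColor(img,cv2.COLOR_RGB2HSV).astype(float);h,s,v=hsv[...,0],hsv[...,1],hsv[...,2]
    if k=="hook": m=v<(110 if plate else 45)
    elif not plate: m=dict(clapper=(h>10)&(h<30)&(s>110)&(v>60),pin=(s<60)&(v>110),wedge=(h>8)&(h<28)&(s>60)&(v>90))[k]
    else: m=dict(clapper=(h>20)&(h<35)&(s>120),pin=(h>100)&(h<125)&(s>140)&(v>120),wedge=((h<8)|(h>172))&(s>120))[k]
    return cv2.GaussianBlur(m.astype(np.float32),(0,0),1)
def projw(c,P):
    p=(P-c["W"][:3,3])@c["W"][:3,:3]; f=200/np.tan(np.radians(c["fovy"])/2); n=np.hypot(p[:,0],p[:,1])+1e-9
    th=np.arctan2(n,p[:,2]); return np.c_[p[:,0]/n*th*f+c["cx"],p[:,1]/n*th*f+c["cy"]].astype(np.float32)
def fit(c,k,plate,x0,y0,a0=90,da=35,r=.03,base=0.0):
    M=mask(c["img"],k,plate); ins=S[k]; z=gx*0+.003 if plate else H[k]/1000+base
    grow=cv2.dilate(ins.reshape(83,-1).astype(np.uint8),np.ones((7,7))).astype(bool).ravel(); ring=grow&~ins
    def cost(q):
        a=np.radians(q[2]);P=np.c_[q[0]+(gx*np.cos(a)-gy*np.sin(a))/1000,q[1]+(gx*np.sin(a)+gy*np.cos(a))/1000,z]
        u=projw(c,P); v=cv2.remap(M,u[:,:1],u[:,1:],cv2.INTER_LINEAR)[:,0]; return v[ring].mean()-v[ins].mean()
    R=differential_evolution(cost,[(x0-r,x0+r),(y0-r,y0+r),(a0-da,a0+da)],seed=1,maxiter=80,popsize=12,tol=1e-6)
    print(k,"plate" if plate else "thing",np.round(R.x[:2],4),round(R.x[2],1),"score",round(-R.fun,2)); return R.x
E
python3 - <<'E'
from fit import *
o,c=wshot(); fit(c,"hook",0,.598,-.358); fit(c,"hook",1,.415,-.337)
E
```

```text
hook thing [ 0.5915 -0.3543] 67.8 score 0.68
hook plate [ 0.4201 -0.3343] 80.6 score 0.73
```

```bash
cat >> fit.py <<'E'
def overlay(c,items,name,crop,s=3):
    im=cv2.resize(c["img"][:,:,::-1],None,fx=s,fy=s,interpolation=cv2.INTER_CUBIC)
    for k,plate,q,base in items:
        e=S[k].reshape(83,-1).astype(np.uint8); ed=((e-cv2.erode(e,np.ones((3,3))))>0).ravel()
        a=np.radians(q[2]);z=gx*0+.003 if plate else H[k]/1000+base
        P=np.c_[q[0]+(gx*np.cos(a)-gy*np.sin(a))/1000,q[1]+(gx*np.sin(a)+gy*np.cos(a))/1000,z][ed]
        for u in projw(c,P): cv2.circle(im,tuple(int(t) for t in u*s+s/2),1,(0,0,255),-1)
    x0,x1,y0,y1=crop; cv2.imwrite(name,im[y0*s:y1*s,x0*s:x1*s])
E
python3 - <<'E'
from fit import *
o,c=wshot(); a=fit(c,"hook",0,.598,-.358); b=fit(c,"hook",1,.415,-.337)
overlay(c,[("hook",0,a,0),("hook",1,b,0)],"pics/o1.png",(210,430,90,225))
E
```

```text
hook thing [ 0.5914 -0.3544] 67.7 score 0.68
hook plate [ 0.42   -0.3343] 80.6 score 0.73
```

View pics/o1.png

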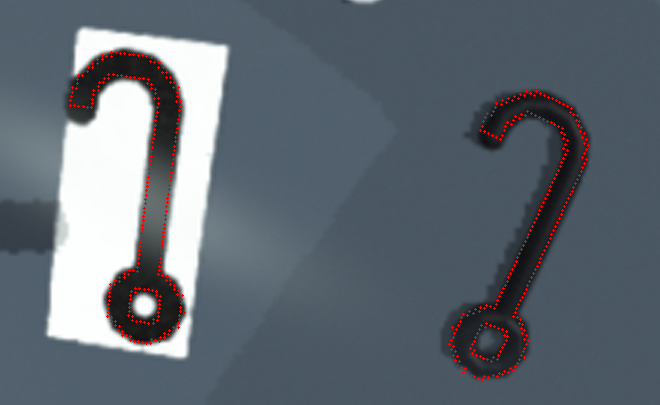

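The overlay shows both outlines matching to about 1–2 mm. I'll grasp the hook at mid-shank.

```bash
python3 -m inch '[[9.35,-1.15,-8,-10],[9.35,-1.15,-14,-20],[9.35,-1.15,-17,-22.4],[9.35,-1.15,-20,-22.4],[9.35,-1.15,-23,-22.4],[9.35,-1.15,-25,-22.4],[9.35,-1.15,-26.7,-22.4],[9.35,-1.15,-26.7,-22.4]]' 4.5 40
python3 -c "
from h import *
o=bot.get_obs();print(o['ee_pos'],o['tcp_rot'])"
```

```text
time: 3.45
ee_pos: [0.5908, -0.3546, 0.0115]
tcp_rot: [-179.9, -0.0, 67.7]
wrist_force: [0.0, -0.2, -0.4]
opening: 0.0449
grasp_force: 0.0
[ 0.59080511 -0.35456476  0.01152235] [-1.79928706e+02 -1.24466945e-02  6.76600279e+01]
```

```bash
python3 -m inch '[[0,0,0,0],[0,0,0,0],[0,0,0,0],[0,0,0,0],[0,0,0,0],[0,0,1,0],[0,0,3,0],[0,0,6,0]]' 0 50
```

```text
time: 4.45
ee_pos: [0.5909, -0.3545, 0.0732]
tcp_rot: [-179.9, -0.0, 67.7]
wrist_force: [0.7, 0.5, -1.4]
opening: 0.009
grasp_force: 49.1
```

```bash
python3 -m inch '[[-4,0.5,0,5],[-9,1,0,10],[-14,1.6,0,12.9],[-17.1,2,-1,12.9],[-17.1,2,-2,12.9],[-17.1,2,-2.5,12.9],[-17.1,2,-2.5,12.9],[-17.1,2,-2.5,12.9]]'
python3 - <<'E'
from fit import *
o,c=wshot(); print(np.round(o["ee_pos"],4),np.round(o["tcp_rot"],2),o["opening"])
cv2.imwrite("pics/w2.png",cv2.resize(c["img"][150:400,120:520,::-1],None,fx=2,fy=2))
E
```

```text
time: 5.45
ee_pos: [0.421, -0.3348, 0.0475]
tcp_rot: [180.0, 0.0, 80.6]
wrist_force: [0.4, -0.1, -1.7]
opening: 0.009
grasp_force: 49.4
[ 0.421  -0.3348  0.0475] [179.99   0.    80.61] 0.008961788160448202
```

View pics/w2.png

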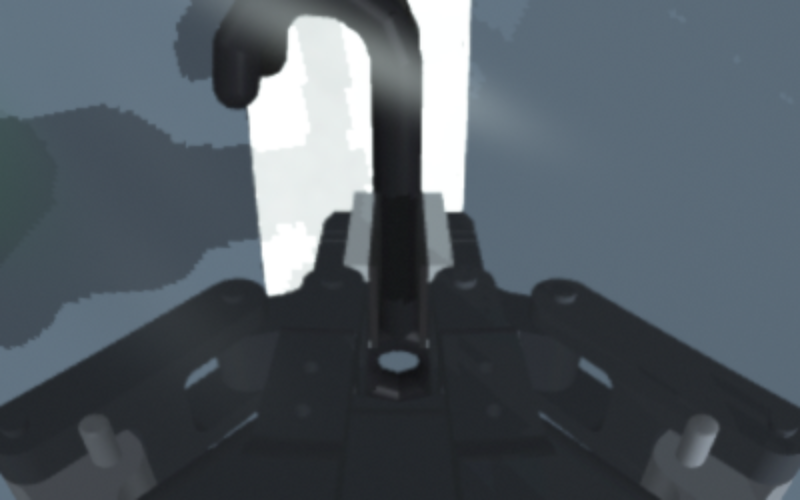

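The hook is held straight between the pads above its plate. I'll lower and release it.

```bash
python3 -m inch '[[-0.1,0.05,-1,0],[-0.1,0.05,-2,0],[-0.1,0.05,-2.6,0],[-0.1,0.05,-3,0],[-0.1,0.05,-3.2,0],[-0.1,0.05,-3.3,0],[-0.1,0.05,-3.3,0],[-0.1,0.05,-3.3,0]]'
python3 -m inch '[[0,0,0,0],[0,0,0,0],[0,0,0,0],[0,0,1,0],[0,0,3,0],[0,0,7,0],[0,0,12,0],[0,0,17,0]]' 4.5
```

```text
time: 6.5
ee_pos: [0.4192, -0.3341, 0.0168]
tcp_rot: [180.0, 0.0, 80.6]
wrist_force: [-9.2, 7.5, 20.4]
opening: 0.0091
grasp_force: 51.5
time: 7.5
ee_pos: [0.4191, -0.3341, 0.1865]
tcp_rot: [180.0, 0.0, 80.6]
wrist_force: [0.3, -0.9, -0.7]
opening: 0.0449
grasp_force: 0.0
```

```bash
python3 - <<'E'
from fit import *
o,c=wshot(); a=fit(c,"hook",0,.42,-.3343,80,15,.02,.003)
overlay(c,[("hook",0,a,.003)],"pics/o2.png",(200,440,130,330),3)
E
```

```text
hook thing [ 0.42   -0.3333] 80.5 score 0.58
```

View pics/o2.png

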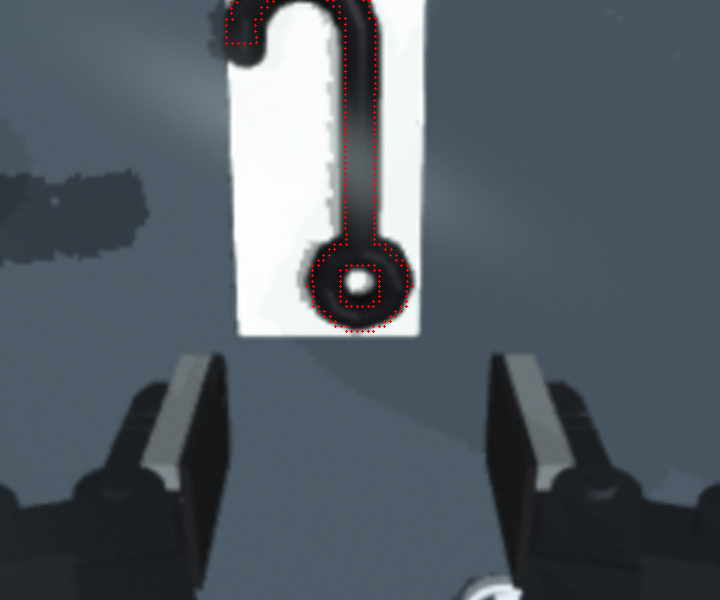

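The hook rests on its painting to within about 1 mm. Next I'll look at the yellow and blue plates, then the pin and wedge.

```bash
python3 -m inch '[[3,4,6,5],[6,9,10,9.4],[8,13.4,12,9.4],[8,13.4,12,9.4],[8,13.4,12,9.4],[8,13.4,12,9.4],[8,13.4,12,9.4],[8,13.4,12,9.4]]'
python3 - <<'E'
from fit import *
o,c=wshot(); a=fit(c,"clapper",1,.594,-.122,80,20); b=fit(c,"pin",1,.40,-.123,90,20)
overlay(c,[("clapper",1,a,0),("pin",1,b,0)],"pics/o3.png",(210,430,70,240))
E
python3 -m inch '[[0,5,0,0],[0,10,0,0],[0,16,0,0],[0,21,0,0],[0,21,0,0],[0,21,0,0],[0,21,0,0],[0,21,0,0]]' 5
python3 - <<'E'
from fit import *
o,c=wshot(); a=fit(c,"pin",0,.604,.11,98,25); b=fit(c,"wedge",0,.43,.107,90,25)
for r in bot.landmark_of("mug",c)[:1]: print(r, wat(c,r["point"],0))
overlay(c,[("pin",0,a,0),("wedge",0,b,0)],"pics/o4.png",(210,450,70,250))
E
```

```text
time: 8.55
ee_pos: [0.4988, -0.2009, 0.3039]
tcp_rot: [-180.0, -0.0, 89.9]
wrist_force: [-0.6, 0.1, 0.8]
opening: 0.0449
grasp_force: 0.0
clapper plate [ 0.5949 -0.1201] 79.8 score 0.79
pin plate [ 0.4126 -0.1134] 96.6 score 0.84
time: 9.6
ee_pos: [0.4993, 0.0088, 0.3042]
tcp_rot: [-180.0, 0.0, 89.9]
wrist_force: [0.1, -0.2, 0.1]
opening: 0.05
grasp_force: 0.0
pin thing [0.594  0.1148] 102.4 score 0.76
wedge thing [0.4244 0.1053] 92.7 score 0.83
{'point': [328.2, 166.2], 'score': 0.56} [[ 0.51255257 -0.00172705  0.        ]]
```

```bash
python3 -c "
import cv2,numpy as np
a=cv2.imread('pics/o3.png');b=cv2.imread('pics/o4.png');h=540
f=lambda i:cv2.resize(i,(400,int(i.shape[0]*400/i.shape[1])))
a,b=f(a),f(b);H=max(len(a),len(b))
p=lambda i:np.pad(i,((0,H-len(i)),(0,0),(0,0)))
cv2.imwrite('pics/o34.png',np.hstack([p(a),p(b)]))"
```

```text
(no output)
```

View pics/o34.png

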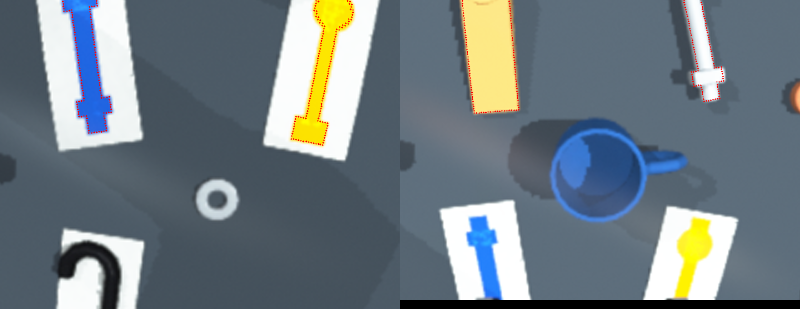

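Blue and yellow paint plus pin and wedge fits match in both views. The mug stands at about (0.513, 0.00). Next is the pin.

```bash
python3 -m inch '[[3,4,-3,6],[6,8,-7,12.5],[9.5,10.6,-11,12.5],[9.5,10.6,-16,12.5],[9.5,10.6,-21,12.5],[9.5,10.6,-25,12.5],[9.5,10.6,-27.5,12.5],[9.5,10.6,-29.3,12.5]]' 5 50
python3 -m inch '[[0,0,0,0],[0,0,0,0],[0,0,0,0],[0,0,0,0],[0,0,0,0],[0,0,0,0],[0,0,2,0],[0,0,6,0]]' 0 50
```

```text
time: 10.7
ee_pos: [0.5939, 0.1154, 0.0099]
tcp_rot: [-179.9, -0.0, 102.4]
wrist_force: [1.2, -1.2, -0.0]
opening: 0.0498
grasp_force: 0.0
time: 11.7
ee_pos: [0.5929, 0.1156, 0.0709]
tcp_rot: [-179.8, -0.0, 102.5]
wrist_force: [0.5, -0.7, -2.4]
opening: 0.0138
grasp_force: 49.1
```

```bash
python3 -m inch '[[0,0,6,0],[-1,-1,11,0],[-4,-5,13,-3],[-7.5,-9.5,13,-5.9],[-11,-14,13,-5.9],[-15,-18.5,13,-5.9],[-18,-22.9,13,-5.9],[-18,-22.9,10,-5.9]]'
python3 -c "
from h import *
o=bot.get_obs();print(o['ee_pos'],o['tcp_rot'],o['opening'])"
```

```text
time: 12.7
ee_pos: [0.4135, -0.1158, 0.1742]
tcp_rot: [179.7, 0.1, 96.3]
wrist_force: [0.6, -0.3, -4.3]
opening: 0.014
grasp_force: 49.6
[ 0.41347993 -0.11575205  0.17417191] [1.79736876e+02 1.35033364e-01 9.63272391e+01] 0.014021465626886137
```

```bash
python3 -m inch '[[-0.1,0,-4,0.1],[-0.1,0,-8,0.1],[-0.1,0,-11,0.1],[-0.1,0,-13,0.1],[-0.1,0,-14.5,0.1],[-0.1,0,-15.2,0.1],[-0.1,0,-15.6,0.1],[-0.1,0,-15.6,0.1]]'
python3 -c "
from h import *
o=bot.get_obs();print(o['ee_pos'],o['tcp_rot'],o['opening'])"
```

```text
time: 13.7
ee_pos: [0.4136, -0.1133, 0.0158]
tcp_rot: [180.0, 0.0, 96.7]
wrist_force: [-0.4, -0.4, -2.6]
opening: 0.0138
grasp_force: 49.7
[ 0.41359686 -0.11330181  0.01583003] [1.79958191e+02 1.78558886e-02 9.66752680e+01] 0.01384066185344553
```

```bash
python3 -m inch '[[-0.1,0,-0.15,0],[-0.1,0,-0.25,0],[-0.1,0,-0.25,0],[-0.1,0,-0.25,0],[-0.1,0,-0.25,0],[-0.1,0,-0.25,0],[-0.1,0,-0.25,0],[-0.1,0,-0.25,0]]'
python3 -m inch '[[0,0,0,0],[0,0,0,0],[0,0,0,0],[0,0,1,0],[0,0,4,0],[0,0,9,0],[0,0,15,0],[0,0,20,0]]' 5
python3 - <<'E'
from fit import *
o,c=wshot(); print(o["ee_pos"],o["tcp_rot"]);a=fit(c,"pin",0,.4126,-.1134,96,15,.02,.003)
cv2.imwrite("pics/w5.png",c["img"][:,:,::-1])
E
```

```text
time: 14.7
ee_pos: [0.4135, -0.1134, 0.0154]
tcp_rot: [179.8, 0.0, 96.7]
wrist_force: [-4.3, 3.2, 17.5]
opening: 0.0143
grasp_force: 51.7
time: 15.7
ee_pos: [0.4122, -0.1132, 0.2158]
tcp_rot: [179.9, 0.0, 96.7]
wrist_force: [0.1, 0.9, -0.2]
opening: 0.05
grasp_force: 0.0
[ 0.41217182 -0.11320601  0.21579333] [1.79908071e+02 3.82788703e-02 9.66707827e+01]
pin thing [ 0.4326 -0.0934] 99.5 score 0.35
```

View pics/w5.png

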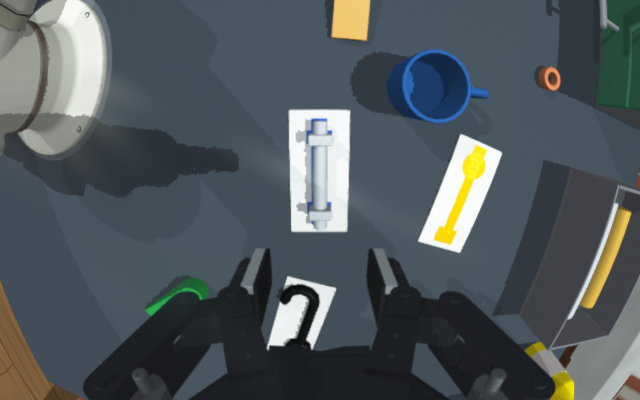

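The pin covers the blue shape; the slivers at (300,122) are parallax. Next is the wedge.

```bash
python3 -m inch '[[0,6,0,-2],[0.5,12,0,-4],[1.2,17.5,0,-4],[1.2,21.85,-3,-4],[1.2,21.85,-9,-4],[1.2,21.85,-14.5,-4],[1.2,21.85,-18.5,-4],[1.2,21.85,-20.4,-4]]' 7 40
python3 -m inch '[[0,0,0,0],[0,0,0,0],[0,0,0,0],[0,0,0,0],[0,0,0,0],[0,0,0,0],[0,0,2,0],[0,0,6,0]]' 0 40
```

```text
time: 16.75
ee_pos: [0.423, 0.105, 0.0068]
tcp_rot: [-179.8, 0.0, 92.7]
wrist_force: [0.1, -0.2, 1.0]
opening: 0.0703
grasp_force: 0.0
time: 17.75
ee_pos: [0.4233, 0.105, 0.0685]
tcp_rot: [-179.9, 0.0, 92.7]
wrist_force: [0.4, -0.7, -0.7]
opening: 0.037
grasp_force: 41.2
```

```bash
python3 -m inch '[[0,0,5,0],[1.5,4,9,0],[1.5,9,12,0],[1.5,14.5,14,0],[1.5,14.5,15,0],[1.5,14.5,15,0],[1.5,14.5,15,0],[1.5,14.5,15,0]]'
python3 - <<'E'
from fit import *
o,c=wshot(); print(o["ee_pos"],o["tcp_rot"]);a=fit(c,"wedge",1,.438,.351,96,20)
b=fit(c,"clapper",0,.605,.35,110,25)
overlay(c,[("wedge",1,a,0),("clapper",0,b,0)],"pics/o6.png",(200,460,0,200))
E
```

```text
time: 18.75
ee_pos: [0.4392, 0.2493, 0.2183]
tcp_rot: [-180.0, 0.0, 92.6]
wrist_force: [-0.8, -0.2, -0.9]
opening: 0.037
grasp_force: 41.3
[0.43920941 0.24925628 0.21833164] [-1.79965406e+02  2.04022692e-02  9.25900727e+01]
wedge plate [0.4317 0.3558] 104.3 score 0.91
clapper thing [0.6111 0.3415] 121.0 score 0.71
```

View pics/o6.png

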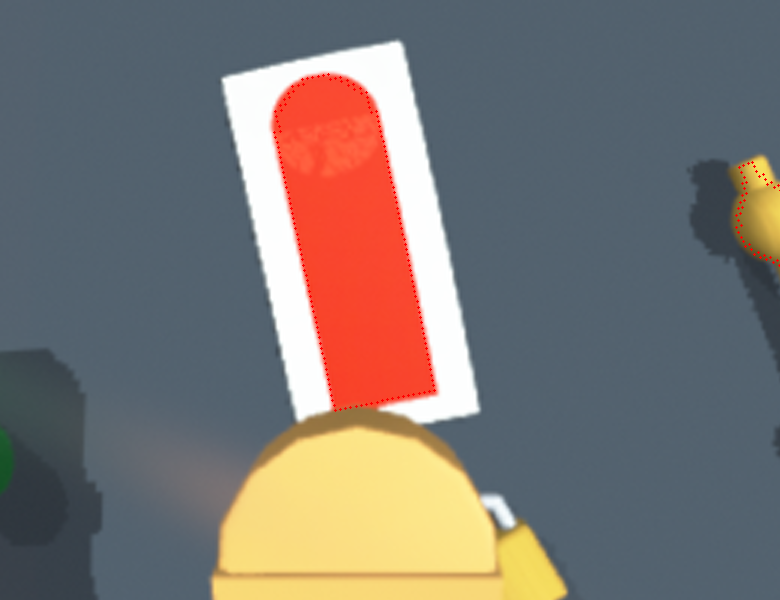

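```bash
python3 -m inch '[[-0.75,5,-2,5],[-0.75,10,-6,10],[-0.75,10.65,-11,11.7],[-0.75,10.65,-15,11.7],[-0.75,10.65,-18,11.7],[-0.75,10.65,-19,11.7],[-0.75,10.65,-19,11.7],[-0.75,10.65,-19,11.7]]'
python3 -c "
from h import *
o=bot.get_obs();print(o['ee_pos'],o['tcp_rot'],o['opening'])"
```

```text
time: 19.8
ee_pos: [0.4325, 0.3572, 0.0304]
tcp_rot: [179.9, -0.1, 104.4]
wrist_force: [0.3, -0.4, -0.2]
opening: 0.037
grasp_force: 41.3
[0.43252236 0.3571904  0.03039168] [ 1.79885807e+02 -5.42540645e-02  1.04356277e+02] 0.036978930036121994
```

```bash
python3 -m inch '[[-0.1,-0.1,-0.6,0],[-0.1,-0.1,-1.1,0],[-0.1,-0.1,-1.4,0],[-0.1,-0.1,-1.6,0],[-0.1,-0.1,-1.7,0],[-0.1,-0.1,-1.7,0],[-0.1,-0.1,-1.7,0],[-0.1,-0.1,-1.7,0]]'
python3 -c "
from h import *
o=bot.get_obs();print(o['ee_pos'],o['tcp_rot'],o['opening'])"
```

```text
time: 20.8
ee_pos: [0.4306, 0.3557, 0.0132]
tcp_rot: [180.0, -0.0, 104.4]
wrist_force: [-4.3, -4.6, 12.0]
opening: 0.0369
grasp_force: 42.7
[0.43063807 0.35572222 0.01315253] [ 1.79983804e+02 -7.25838224e-03  1.04374322e+02] 0.03694525381588971
```

Contact at 12 N, so the wedge is down. I'll release, rise, and look back at it and at the clapper.

```bash
python3 -m inch '[[0,0,0,0],[0,0,0,0],[0,0,0,0],[0,0,1,0],[0,0,4,0],[2,-3,9,0],[5,-6,15,0],[8,-8,20,0]]' 6.5 40
python3 -m inch '[[4,-2,2,-5],[4,-2,2,-14.4],[4,-2,2,-14.4],[4,-2,2,-14.4],[4,-2,2,-14.4],[4,-2,2,-14.4],[4,-2,2,-14.4],[4,-2,2,-14.4]]' 5
python3 - <<'E'
from fit import *
o,c=wshot(); print(o["ee_pos"],o["tcp_rot"])
a=fit(c,"clapper",0,.605,.345,120,20);b=fit(c,"wedge",0,.4317,.3558,104,15,.02,.003)
overlay(c,[("wedge",0,b,.003),("clapper",0,a,0)],"pics/o7.png",(170,430,20,220))
E
```

```text
time: 21.8
ee_pos: [0.5064, 0.2782, 0.2064]
tcp_rot: [179.9, -0.0, 104.4]
wrist_force: [1.7, 0.7, -0.6]
opening: 0.0651
grasp_force: 0.0
time: 22.8
ee_pos: [0.5459, 0.2592, 0.2236]
tcp_rot: [-180.0, 0.0, 90.0]
wrist_force: [0.0, 0.2, -0.5]
opening: 0.0499
grasp_force: 0.0
[0.54590455 0.25922579 0.22360037] [-1.79999527e+02  1.35058950e-03  8.99949690e+01]
clapper thing [0.6112 0.3417] 120.5 score 0.83
wedge thing [0.4324 0.3558] 104.7 score 0.81
```

View pics/o7.png

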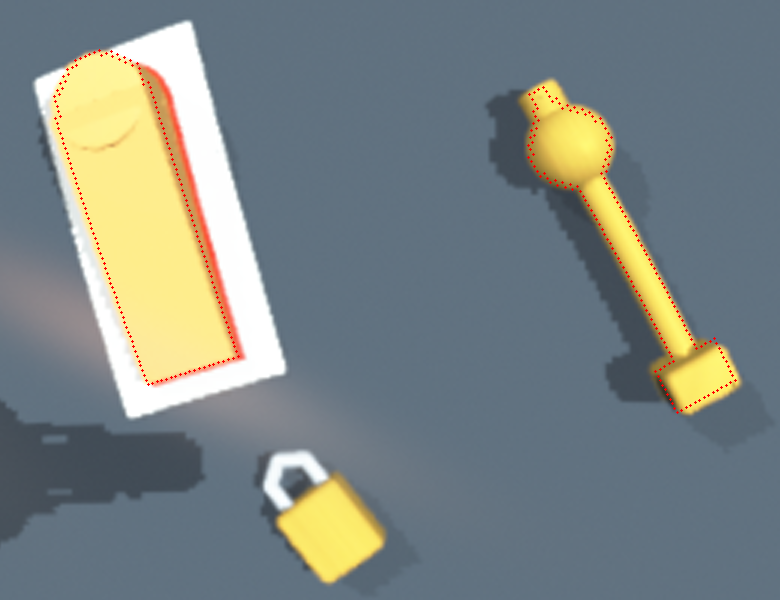

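The wedge is right on the red shape, and the clapper fit is good at (0.611, 0.342, 120.5°). I'll grasp it 6 mm toward the ball.

```bash
python3 -m inch '[[3,4,0,10],[6.2,8.8,-2,20],[6.2,8.8,-5,30.5],[6.2,8.8,-10,30.5],[6.2,8.8,-14,30.5],[6.2,8.8,-18,30.5],[6.2,8.8,-20,30.5],[6.2,8.8,-20.8,30.5]]' 5 60
python3 -m inch '[[0,0,0,0],[0,0,0,0],[0,0,0,0],[0,0,0,0],[0,0,0,0],[0,0,0,0],[0,0,2,0],[0,0,6,0]]' 0 60
python3 -c "
from h import *
o=bot.get_obs();print(o['ee_pos'],o['tcp_rot'],o['opening'])"
```

```text
time: 23.85
ee_pos: [0.6078, 0.347, 0.0149]
tcp_rot: [-179.9, -0.0, 120.5]
wrist_force: [-0.3, -0.4, 0.6]
opening: 0.0499
grasp_force: 0.0
time: 24.85
ee_pos: [0.6069, 0.3466, 0.0752]
tcp_rot: [-179.8, -0.0, 120.5]
wrist_force: [0.4, -0.5, -2.1]
opening: 0.0095
grasp_force: 58.9
[0.60689829 0.34659544 0.07519223] [-1.79789043e+02 -3.90370892e-03  1.20478257e+02] 0.009501079963247254
```

```bash
python3 -m inch '[[-1,-1,5,-5],[-1.2,-4,9,-10],[-1.2,-9,12,-20],[-1.2,-15,12,-30],[-1.2,-21,12,-40.7],[-1.2,-27,12,-40.7],[-1.2,-33,12,-40.7],[-1.2,-39,12,-40.7]]'
python3 -m inch '[[0,-5,0,0],[0,-7.1,-2,0],[0,-7.1,-6,0],[0,-7.1,-10,0],[0,-7.1,-12,0],[0,-7.1,-13,0],[0,-7.1,-13,0],[0,-7.1,-13,0]]'
python3 - <<'E'
from fit import *
o,c=wshot();print(o['ee_pos'],o['tcp_rot'],o['opening'])
cv2.imwrite("pics/w8.png",cv2.resize(c["img"][100:400,100:540,::-1],None,fx=1.8,fy=1.8))
E
```

```text
time: 25.85
ee_pos: [0.5955, -0.0447, 0.197]
tcp_rot: [179.9, -0.0, 79.8]
wrist_force: [0.1, -0.1, -2.9]
opening: 0.0091
grasp_force: 59.0
time: 26.85
ee_pos: [0.5966, -0.1139, 0.0671]
tcp_rot: [179.9, 0.0, 79.8]
wrist_force: [0.5, 0.9, -1.7]
opening: 0.009
grasp_force: 59.0
[ 0.59659727 -0.11392038  0.06706544] [1.79898025e+02 2.66968815e-03 7.97761369e+01] 0.009035373856503253
```

View pics/w8.png

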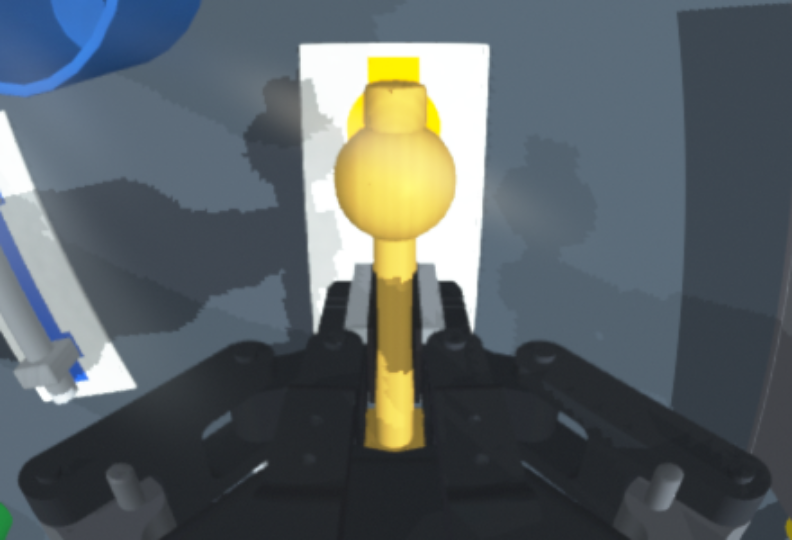

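The clapper is held straight over the painted shape. I'll lower it.

```bash
python3 -m inch '[[-0.05,0,-1.5,0],[-0.05,0,-3,0],[-0.05,0,-4,0],[-0.05,0,-4.5,0],[-0.05,0,-4.8,0],[-0.05,0,-4.9,0],[-0.05,0,-4.9,0],[-0.05,0,-4.9,0]]'
```

```text
time: 27.9
ee_pos: [0.5951, -0.1137, 0.0203]
tcp_rot: [179.9, -0.0, 79.8]
wrist_force: [-16.8, 3.5, 27.6]
opening: 0.0094
grasp_force: 62.3
```

```bash
python3 -m inch '[[0,0,0,0],[0,0,0,0],[0,0,0,0],[0,0,1,0],[0,0,4,0],[0,0,9,0],[0,-3,14,0],[0,-6,20,0]]' 4
python3 -m inch '[[-6,-1,3,0],[-6,-1,3,0],[-6,-1,3,0],[-6,-1,3,0],[-6,-1,3,0],[-6,-1,3,0],[-6,-1,3,0],[-6,-1,3,0]]'
python3 - <<'E'
from fit import *
o,c=wshot();print(o['ee_pos'],o['wrist_force'])
a=fit(c,"clapper",0,.595,-.12,80,15,.02,.003); b=fit(c,"pin",1,.4126,-.1134,96,10,.02)
for r in bot.landmark_of("mug",c)[:1]: print(r, wat(c,r["point"],0))
overlay(c,[("clapper",0,a,.003)],"pics/o9.png",(150,550,0,300),2)
E
```

```text
time: 28.9
ee_pos: [0.5952, -0.1722, 0.2145]
tcp_rot: [180.0, 0.0, 79.8]
wrist_force: [1.4, -0.7, 0.3]
opening: 0.04
grasp_force: 0.0
time: 29.9
ee_pos: [0.5355, -0.1817, 0.2424]
tcp_rot: [-180.0, -0.0, 79.8]
wrist_force: [-0.1, -0.2, -0.2]
opening: 0.04
grasp_force: 0.0
[ 0.53551843 -0.1817429   0.24241394] [-0.08649272 -0.24386868 -0.246109  ]
clapper thing [ 0.593  -0.1196] 79.8 score 0.82
pin plate [ 0.4206 -0.1125] 95.3 score 0.1
{'point': [274.6, 28.5], 'score': 0.98} [[ 0.51441686 -0.00165661  0.        ]]
```

View pics/o9.png

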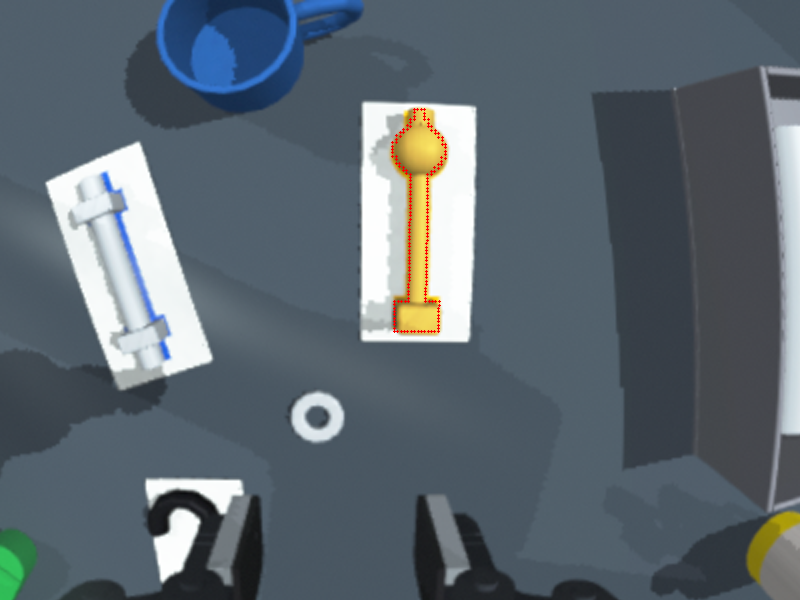

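The clapper covers its shape to about 2 mm. The pin is still in place, the mug is unmoved, and the arm is clear.

```bash
python3 -c "
from workcell import bot
print(bot.job_done())"
```

```text
the job is handed in; nothing more can be done
None
```

The job is handed in: the hook, pin, wedge and clapper each lie released on their matching plates (hook, wedge and clapper fitted to about 1–2 mm, the pin checked by eye), the mug did not move, and it took about 30 s of the 109 s; no verdict was returned.

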